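# Check two gearbox covers for rocking with a straightedge

## Robot

A 7-joint arm with a two-finger parallel gripper is mounted at the origin on the work surface. World frame = base frame: x ahead of the robot, y to its left, z up, the work surface at z = 0. Lengths are in m, angles in degrees, forces in N, time in s.
With the tool pointing down it reaches from about 0.425 to 0.875 m from the base axis. Payload 4.7 kg.
Tool frame: the origin (TCP) lies at the very end of the fingers, on their centre line; the grasp point (between the pads) lies 19 mm behind it; z points along the fingers, y is the direction in which the jaws open and shut (so a half turn about z gives the same grasp; the last joint's range is limited). The gripper opens to 87 mm and grips with 3 to 60 N. Pads are 19 mm wide; open, the fingers measure 117 mm over their backs; the gripper's body (75 mm by 190 mm) begins 51 mm behind the grasp point.
Start: joints at [77.298, 18.392, -4.016, 83.108, 1.295, 78.541, -3.26], TCP at [0.152, -0.632, 0.223] pointing down, gripper open.
Joint ranges: [-163.93, 163.93], [-17.29, 119.83], [-79.2, 71.16], [3.27, 140.29], [-89.18, 269.18], [5.43, 117.66], [-154.24, 154.24]. Speed limits (degrees/s): [147.25, 147.25, 180, 180, 180, 180, 180].

## Interface

Orientations are given as [roll, pitch, yaw] about the fixed x, y, z axes, in that order (R = Rz(yaw) Ry(pitch) Rx(roll)).
In Python, from cell import env gives the robot as it stands.
- The arm moves only by the tool servo_tool, never from a script. Its argument "increments" is a list that holds one entry, the list of rows, each a list of 7 numbers: the shift along the tool's x, y, z in m, then the turn, a rotation vector about the tool's x, y, z in degrees, then the opening, from -1 (shut) to 1 (fully open). In form: [[[dx, dy, dz, rx, ry, rz, fingers], ...]]. A call has 1 to 20 rows; each row is the pose to reach, as a shift and turn from the pose commanded when the call began, along the tool's axes at that moment; what a row does not reach only later rows make up. A row lasts 1/10 s, in which the tool goes at most 50 mm and 8.59 degrees, less where a joint would pass 70% of its speed; a pose out of reach is approached as far as the arm can. A call with a gripper value outside its range is refused whole. The fingers move at their own pace and stop on an object; "squeeze" is the grip in N (left out, the last holds). Time passes only in rows, so rows that repeat a pose let the fingers close. It gives the time, the measured TCP pose, the force and the opening at its end, in the units of the state.
- env.get_obs(): the state, without advancing time (a new reading comes with each control period).
- env.read_camera(name): name is "scene" or "side" or "wrist"; returns a dict with "frame" (384x512x3 uint8, blue, green, red), "intrinsics" (3x3 intrinsics, pixels), "rvec" (rotation vector, rad) and "tvec" (3), from world to camera coordinates, as OpenCV has them. Camera axes: x right, y down, z forward; pixel columns grow to the right and rows downward; lengths in m; the calibration is good to about 2 mm. A picture is of the moment at which its call begins. There is no depth.
- env.sign_off(): hands the job in, once; it reports no verdict.
The state is a dict: "time_s": time; "qpos": joint angles; "joint_velocities": joint speeds; "effort": joint torques, N m; "tool_pos": TCP position; "tool_rot": TCP orientation; "force": force on the tool from outside, world axes, zero at the start; "wrist_torque": the same for the moment, N m; "grip_width": finger opening in m.
Only numpy, scipy, OpenCV 4.12 (cv2) and the standard library are available. Lean on these libraries where they do the work, as an engineer would, in place of code of your own. Each camera call takes 0.05 s, during which the arm holds its last target.

## Task

One of the two gearbox covers has a proud centre boss, so a straightedge rocks on it. Find the sound cover: lay the straightedge along a cover's long centre line, over the boss, let go of it, and press straight down on its red end and then on its blue end, gently but firmly (5 to 10 N, held for half a second), to see whether it rocks; if an end gives way, lift it over to the other cover and test that one the same way. Leave the straightedge lying centred on the sound cover, after both ends have been pressed there, with nothing else on the bench disturbed.

Things in the scene. Friction and masses are not known exactly. Their poses are not given: they have to be found in the camera images.
- straightedge: straightedge, 0.8 kg: steel bar 220 mm long (x), 22 wide (y), 20 tall, with a black grip block on its middle (56 x 26 mm, from 20 to 50 mm above the underside). +x end red, -x end blue. It starts on a fixed rubber mat (250 x 60 x 4 mm) between the covers. Origin: centre of its underside; z up. It may be laid either way round.
- grip (a point): centre of the straightedge's grip block, 35 mm above its underside; grip across its 26 mm width (along the bar's y)
- red_end (a point): where to press the red end: on the bar's top, 83 mm from the middle along +x, 20 mm above the underside; over the middle of a cover's end wall when the bar is laid centred. On the unsound cover the pressed end gives way at 3 to 5 N, sinks 2 to 3 mm and only then is firm, the other end rising 5 mm; on the sound one it is firm at once.
- blue_end (a point): where to press the blue end: on the bar's top, 83 mm from the middle along -x, 20 mm above the underside
- cover_left: aluminium gearbox cover casting, fixed on a grey surface plate, joint face up: an open box 190 mm long (x), 110 mm wide (y), its machined face 60 mm above its underside. The straightedge should bear on the tops of its two end walls (71 to 95 mm from the centre along x, full width). Origin: centre of its underside, 6 to 18 mm above the bench; z up. One cover is sound, one not; which varies. This is the left one (+y).
- cover_right: aluminium gearbox cover casting, fixed on a grey surface plate, joint face up: an open box 190 mm long (x), 110 mm wide (y), its machined face 60 mm above its underside. The straightedge should bear on the tops of its two end walls (71 to 95 mm from the centre along x, full width). Origin: centre of its underside, 6 to 18 mm above the bench; z up. One cover is sound, one not; which varies. This is the right one (-y).
- left_face (a point): centre of the left cover's face, 60 mm above the cover's origin, over the round bearing boss (48 mm diameter) in the cavity. The boss top is up to 0.5 mm below the face on the sound cover, and 3 mm above it on the other: there the straightedge rests on the boss alone and rocks
- right_face (a point): centre of the right cover's face, 60 mm above the cover's origin, over the round bearing boss (48 mm diameter) in the cavity. The boss top is up to 0.5 mm below the face on the sound cover, and 3 mm above it on the other: there the straightedge rests on the boss alone and rocks
- bottle: bystander: white plastic bottle with a red cap, 60 mm diameter, 150 mm tall, standing on the bench beyond the mat; origin at the centre of its underside
- bearing_ring: bystander: steel bearing ring, 72 mm outside diameter, 18 mm tall, lying on the bench beyond the right cover; origin at the centre of its underside
- wrench: bystander: steel wrench 170 mm long lying on the bench left of the left cover
- parts_tray: bystander: blue open tray 160 x 110 x 45 mm right of the right cover; origin at the centre of its underside

How it is judged:
By the outcome, as a careful person would: the job done as asked, in the order asked, and still so for the second after the job is handed in, with the robot touching nothing.
It also fails if it takes over 72 s, if anything falls off the work surface, if the arm or the gripper's body presses on something with over 40 N, if the wrist force passes 120 N, or if a joint passes its speed limit or range.

## Working session

There is one attempt and no reset: what is moved stays moved. The work goes in short steps, Python scripts to look and compute and a tool call to move; the robot and the scene stay as the last step left them, time stands still between calls to the robot, and variables do not carry over. Pictures are saved under pics/ and viewed, and the job is handed in when it is done.

Besides the shell and the picture viewer there is one more tool, called after ">>>" as name(argument=value, ...) on one line, values as JSON. servo_tool: Moves the arm, as the interface text tells. Its arguments: {"type":"object","properties":{"increments":{"type":"array","items":{"type":"array","items":{"type":"array","items":{"type":"number"}}}},"squeeze":{"type":"number"}},"required":["increments"]}

```bash
ls; mkdir -p pics; python3 - <<'E'
from cell import env
import cv2
o=env.get_obs();print(o)
for n in("scene","side","wrist"):
    c=env.read_camera(n);cv2.imwrite(f"pics/{n}0.png",c["frame"]);print(n,c["intrinsics"],c["rvec"],c["tvec"])
E
```

```text
pics
{'time_s': 0.0, 'qpos': array([77.29710068, 18.43912328, -4.01518262, 83.17432452,  1.29486723,
       78.53833362, -3.26072598]), 'joint_velocities': array([-0.00605439, -0.09612226, -0.02882032,  0.00239951,  0.03752296,
       -0.08206651, -0.07274577]), 'effort': array([ 1.08234184e-03, -4.91284168e+01, -4.03646166e-01, -3.12534642e+01,
       -6.39926735e-02,  4.39780857e-02,  1.84057740e-04]), 'tool_pos': array([ 0.15168189, -0.63150502,  0.22146577]), 'tool_rot': array([-1.79893448e+02,  5.57447359e-03,  1.35115578e+01]), 'force': array([ 0.47849482,  0.10134141, -0.63209191]), 'wrist_torque': array([ 0.01274497, -0.0144322 ,  0.04566959]), 'grip_width': 0.08707187601120983}
scene [[450.13205283   0.         259.97063658]
 [  0.         450.13205283 185.6360952 ]
 [  0.           0.           1.        ]] [ 0.62901553  2.51738334 -1.35099352] [ 0.53427774 -0.08597233  1.82727769]
side [[382.00316522   0.         250.42641907]
 [  0.         382.00316522 193.77149039]
 [  0.           0.           1.        ]] [ 2.33709384 -0.25752433  0.11917776] [-0.57494303  0.15224817  1.03172184]
wrist [[317.12687085   0.         259.7964288 ]
 [  0.         317.12687085 191.62703979]
 [  0.           0.           1.        ]] [-2.29753328  1.81132151  0.24369536] [-0.64913641 -0.03229019  0.39112741]
```

View pics/scene0.png

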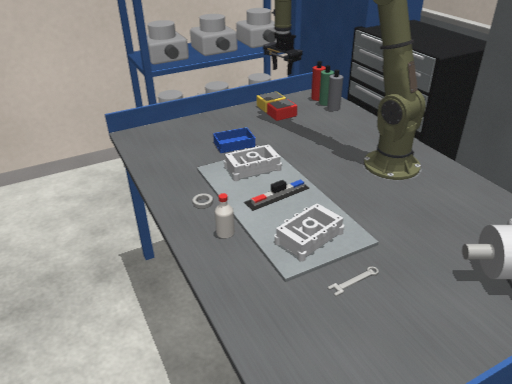

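View pics/side0.png

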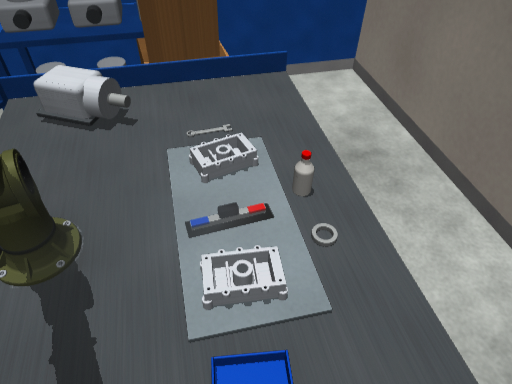

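View pics/wrist0.png

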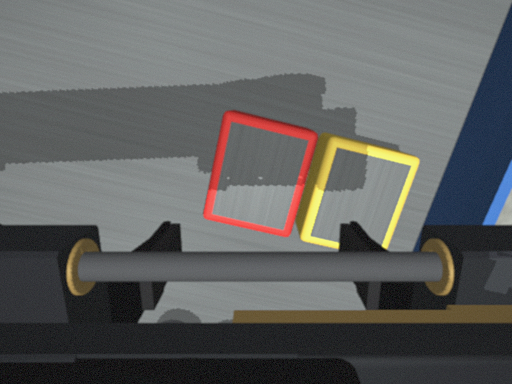

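```bash
python3 - <<'E'
import cv2
a=cv2.imread("pics/side0.png")
cv2.imwrite("pics/side0z.png",cv2.resize(a[120:320,160:310],None,fx=4*.75,fy=3,interpolation=cv2.INTER_CUBIC)) if 0 else cv2.imwrite("pics/side0z.png",cv2.resize(a[125:315,165:305],None,fx=3,fy=3,interpolation=cv2.INTER_CUBIC))
a=cv2.imread("pics/scene0.png")
cv2.imwrite("pics/scene0z.png",cv2.resize(a[135:265,190:350],None,fx=4,fy=4,interpolation=cv2.INTER_CUBIC))
E
```

```text
(no output)
```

View pics/side0z.png

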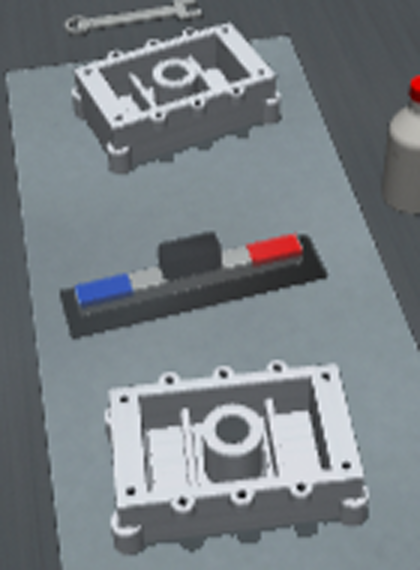

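View pics/scene0z.png

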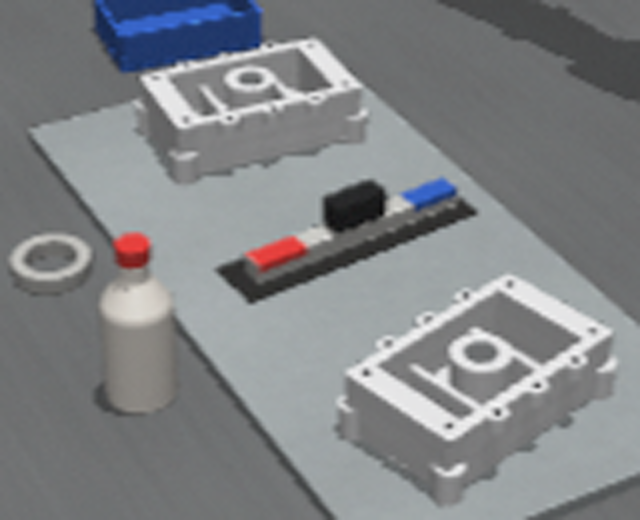

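```bash
cat > h.py <<'E'
import numpy as np,cv2
from scipy.optimize import least_squares
def proj(P,c):
    return cv2.projectPoints(np.asarray(P,float),c["rvec"],c["tvec"],c["intrinsics"],None)[0][:,0]
def fit(obj,views,x0,fz=None):
    """obj Nx3 ; views list of (cam, Nx2); solve x,y,z,yaw(deg)"""
    def tr(p):
        a=np.radians(p[3]);R=np.array([[np.cos(a),-np.sin(a),0],[np.sin(a),np.cos(a),0],[0,0,1]])
        return obj@R.T+p[:3]
    f=lambda p:np.concatenate([(proj(tr(p),c)-uv).ravel() for c,uv in views])
    r=least_squares(f,x0,x_scale=[.01,.01,.01,1]);return r.x,r.fun.reshape(-1,2)
E
python3 - <<'E'
from cell import env
from h import *
cs=env.read_camera("scene");cd=env.read_camera("side")
S=lambda l:np.array(l)/3+[165,125]-.33
C=lambda l:np.array(l)/4+[190,135]-.37
B=np.array([[.11,-.011,.02],[.11,.011,.02],[-.11,-.011,.02],[-.11,.011,.02]])
p,r=fit(B,[(cs,C([(246,255),(254,269),(447,178),(457,189)])),(cd,S([(302,251),(300,235),(82,306),(76,287)]))],[.6,0,.02,0]);print("bar",p.round(4),abs(r).max(1).round(1))
K=np.array([[a*.095,b*.055,.06] for a,b in((-1,1),(1,1),(1,-1),(-1,-1))])
p,r=fit(K,[(cs,C([(364,88),(180,126),(143,75),(316,38)])),(cd,S([(108,390),(340,364),(362,488),(113,513)]))],[.6,-.2,.02,0]);print("R",p.round(4),abs(r).max(1).round(1))
p,r=fit(K,[(cs,C([(613,328),(449,438),(346,377),(512,276)])),(cd,S([(75,68),(232,23),(275,73),(112,130)]))],[.6,.2,.02,0]);print("L",p.round(4),abs(r).max(1).round(1))
E
```

```text
bar [ 0.5228 -0.0144  0.0164  5.5854] [0.8 0.6 1.1 0.2 1.2 0.8 0.8 0.4]
R [ 0.5157 -0.2298  0.0126 -5.5751] [0.4 0.6 0.6 0.5 0.5 1.8 1.3 0.8]
L [5.51500e-01 2.37500e-01 1.41000e-02 1.49531e+01] [1.  1.  1.1 0.9 0.6 0.5 0.8 0.7]
```

```bash
cat >> h.py <<'E'
from scipy.spatial.transform import Rotation as Ro
def inc(o,pos,yaw):
    R0=Ro.from_euler("xyz",o["tool_rot"],degrees=True);R1=Ro.from_euler("xyz",[180,0,yaw],degrees=True)
    return (R0.inv().apply(np.array(pos)-o["tool_pos"])).round(4),(R0.inv()*R1).as_rotvec(degrees=True).round(2)
def st(env):
    o=env.get_obs();print("t",round(o["time_s"],2),"p",o["tool_pos"].round(4),"r",o["tool_rot"].round(2),"F",o["force"].round(2),"g",round(o["grip_width"],4));return o
E
python3 - <<'E'
from cell import env
from h import *
o=st(env);print(inc(o,[.523,-.0144,.22],5.6))
c=env.read_camera("wrist");R=Ro.from_rotvec(c["rvec"].ravel());p=-R.inv().apply(c["tvec"].ravel())
T=Ro.from_euler("xyz",o["tool_rot"],degrees=True);print("cam in tool",T.inv().apply(p-o["tool_pos"]),(R*T).as_matrix().round(2))
E
```

```text
t 0.25 p [ 0.1518 -0.6318  0.2221] r [-1.7995e+02  1.0000e-02  1.3510e+01] F [ 0.3  -0.91  0.32] g 0.0866
(array([ 0.5052, -0.5136,  0.0025]), array([-0.05,  0.01,  7.91]))
cam in tool [ 0.07069532  0.00034286 -0.16279625] [[-0.    1.    0.  ]
 [-0.97 -0.   -0.26]
 [-0.26 -0.    0.97]]
```

>>> servo_tool(increments=[[[0.505,-0.514,0,0,0,7.9,1],[0.505,-0.514,0,0,0,7.9,1],[0.505,-0.514,0,0,0,7.9,1],[0.505,-0.514,0,0,0,7.9,1],[0.505,-0.514,0,0,0,7.9,1],[0.505,-0.514,0,0,0,7.9,1],[0.505,-0.514,0,0,0,7.9,1],[0.505,-0.514,0,0,0,7.9,1],[0.505,-0.514,0,0,0,7.9,1],[0.505,-0.514,0,0,0,7.9,1],[0.505,-0.514,0,0,0,7.9,1],[0.505,-0.514,0,0,0,7.9,1],[0.505,-0.514,0,0,0,7.9,1],[0.505,-0.514,0,0,0,7.9,1],[0.505,-0.514,0,0,0,7.9,1],[0.505,-0.514,0,0,0,7.9,1],[0.505,-0.514,0,0,0,7.9,1],[0.505,-0.514,0,0,0,7.9,1],[0.505,-0.514,0,0,0,7.9,1]]])

```text
time_s: 2.2
tool_pos: [0.5224, -0.0161, 0.2225]
tool_rot: [179.9, 0.0, 5.4]
force: [-0.6, 0.4, 0.4]
grip_width: 0.0869
```

```bash
python3 - <<'E'
from cell import env
from h import *
st(env)
c=env.read_camera("wrist");cv2.imwrite("pics/wrist1.png",c["frame"])
import pickle;pickle.dump(c,open("w1.pkl","wb"))
E
```

```text
t 2.2 p [ 0.5224 -0.0161  0.2225] r [1.7995e+02 2.0000e-02 5.4500e+00] F [-0.63  0.38  0.39] g 0.0869
```

View pics/wrist1.png

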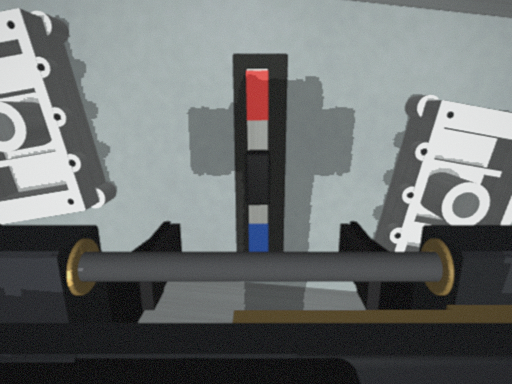

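```bash
cat >> h.py <<'E'
def onplane(uv,c,z):
    R,_=cv2.Rodrigues(c["rvec"]);t=np.asarray(c["tvec"]).reshape(3)
    d=R.T@np.linalg.inv(c["intrinsics"])@np.array([*uv,1.]);C=-R.T@t
    return C+d*(z-C[2])/d[2]
E
python3 - <<'E'
from h import *
import pickle
c=pickle.load(open("w1.pkl","rb"));f=c["frame"].astype(int)
b,g,r=f[...,0],f[...,1],f[...,2]
for n,m in(("red",(r>140)&(g<100)),("blue",(b>120)&(r<100))):
    m[:, :240]=0;m[:,280:]=0
    ys=np.where(m.any(1))[0];print(n,ys.min(),ys.max())
    for y in range(ys.min(),ys.max()+1,12):
        x=np.where(m[y])[0];
        if len(x): print(y,x.min(),x.max(),onplane(((x.min()+x.max())/2,y),c,.036).round(4),round((x.max()-x.min()+1)/317*0.36,4))
print(onplane((257.5,69.5),c,.036))
# grip block width rows
print(r[170,235:290])
E
```

```text
red 70 120
70 246 246 [0.6269 0.0079 0.036 ] 0.0011
82 247 267 [ 0.6163 -0.0045  0.036 ] 0.0238
94 247 267 [ 0.6044 -0.0056  0.036 ] 0.0238
106 247 267 [ 0.5922 -0.0067  0.036 ] 0.0238
118 247 267 [ 0.5798 -0.0079  0.036 ] 0.0238
blue 223 250
223 249 249 [ 0.4595 -0.0096  0.036 ] 0.0011
235 249 267 [ 0.4454 -0.0215  0.036 ] 0.0216
247 249 267 [ 0.43   -0.0229  0.036 ] 0.0216
[ 0.62853751 -0.00388086  0.036     ]
[ 61  38  29  31  35  43  39  35  43  32  24  28  32  40  39  39  35  45
  35  41  44  43  38  41  28  42  38  43  45  39  42  41  39  19  31  32
  31  40  42  35  43  34  33  39  35  41  42  36  35  45  78 106 110 115
 114]
```

```bash
python3 - <<'E'
from h import *
import pickle
c=pickle.load(open("w1.pkl","rb"));f=c["frame"]
cv2.imwrite("pics/w1z.png",cv2.resize(f[50:260,225:295],None,fx=3,fy=2.8,interpolation=cv2.INTER_NEAREST))
for x,y in ((250,0),(258,0)):
  print(f[60:75,x].sum(1),f[140:160,x].sum(1),f[200:212,x].sum(1))
for v in(67.5,69.5):print(onplane((257.5,v),c,.036)[:2].round(4))
for z in(.036,.066):print([onplane((257.5,v),c,z)[0].round(4) for v in(149.5,150.5,204.5,205.5)])
E
```

```text
[156 140 152 150 167 156 150 137 315 543 507 423 409 397 338] [449 461 464 461 460 459 459 464 450 326 174  63  78  89 100 101 129 147
 144 122] [118 110  99  86 170 348 439 460 460 457 456 455]
[153 150 155 163 140 158 139 139 333 586 588 476 399 407 420] [463 476 473 472 470 472 467 471 467 334 172  61  62  46  84 101 111 123
 141 116] [109 110 114  97 170 330 430 456 448 456 451 441]
[ 0.6305 -0.0037]
[ 0.6285 -0.0039]
[np.float64(0.5462), np.float64(0.5451), np.float64(0.483), np.float64(0.4818)]
[np.float64(0.5502), np.float64(0.5492), np.float64(0.4925), np.float64(0.4914)]
```

View pics/w1z.png

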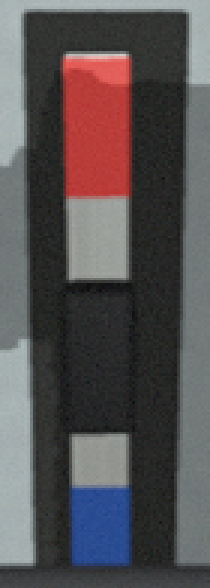

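```bash
python3 - <<'E'
from cell import env
from h import *
print(inc(st(env),[.520,-.014,.035],5.65))
E
```

```text
t 2.25 p [ 0.5224 -0.0158  0.2226] r [1.7995e+02 1.0000e-02 5.4600e+00] F [ 0.62  0.47 -0.56] g 0.0872
(array([-0.0022, -0.0022,  0.1876]), array([ 0.05,  0.01, -0.19]))
```

>>> servo_tool(increments=[[[-0.002,-0.002,0.04,0,0,-0.2,1],[-0.002,-0.002,0.08,0,0,-0.2,1],[-0.002,-0.002,0.12,0,0,-0.2,1],[-0.002,-0.002,0.15,0,0,-0.2,1],[-0.002,-0.002,0.17,0,0,-0.2,1],[-0.002,-0.002,0.18,0,0,-0.2,1],[-0.002,-0.002,0.187,0,0,-0.2,1],[-0.002,-0.002,0.187,0,0,-0.2,1],[-0.002,-0.002,0.187,0,0,-0.2,1]]])

```text
time_s: 3.15
tool_pos: [0.5214, -0.0127, 0.0365]
tool_rot: [180.0, -0.1, 5.8]
force: [0.6, -0.8, 0.2]
grip_width: 0.0869
```

```bash
python3 - <<'E'
from cell import env
from h import *
st(env)
for n in ("side","scene"):
    c=env.read_camera(n)["frame"]
    cv2.imwrite(f"pics/{n}2.png",cv2.resize(c[100:330,150:350],None,fx=2.6,fy=2.6))
E
```

```text
t 3.15 p [ 0.5214 -0.0127  0.0365] r [ 1.7997e+02 -9.0000e-02  5.7900e+00] F [ 0.57 -0.83  0.16] g 0.0869
```

View pics/side2.png

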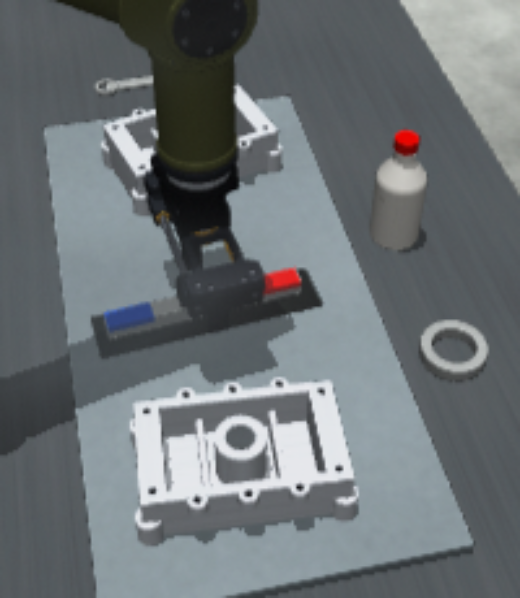

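>>> servo_tool(increments=[[[0,0,0,0,0,0,0],[0,0,0,0,0,0,-0.3],[0,0,0,0,0,0,-0.6],[0,0,0,0,0,0,-1],[0,0,0,0,0,0,-1],[0,0,0,0,0,0,-1],[0,0,0,0,0,0,-1],[0,0,0,0,0,0,-1],[0,0,0,0,0,0,-1],[0,0,0,0,0,0,-1]]], squeeze=35)

```text
time_s: 4.25
tool_pos: [0.5207, -0.0135, 0.0357]
tool_rot: [179.9, 0.0, 5.8]
force: [0.1, -3.1, 1.8]
grip_width: 0.0258
```

>>> servo_tool(increments=[[[0,0,-0.01,0,0,0,-1],[0,0,-0.03,0,0,0,-1],[0,0,-0.06,0,0,0,-1],[0,0,-0.09,0,0,0,-1],[0,0,-0.115,0,0,0,-1],[-0.002,0.015,-0.125,0,0,1,-1],[-0.005,0.04,-0.125,0,0,2,-1],[-0.008,0.065,-0.125,0,0,4,-1],[-0.011,0.09,-0.125,0,0,5,-1],[-0.015,0.12,-0.125,0,0,7,-1],[-0.019,0.15,-0.125,0,0,9,-1],[-0.023,0.18,-0.125,0,0,10,-1],[-0.025,0.2,-0.125,0,0,11,-1],[-0.027,0.215,-0.125,0,0,11.4,-1],[-0.027,0.215,-0.125,0,0,11.4,-1],[-0.027,0.215,-0.125,0,0,11.4,-1],[-0.027,0.215,-0.125,0,0,11.4,-1]]])

```text
time_s: 5.95
tool_pos: [0.516, -0.227, 0.1605]
tool_rot: [-179.9, 0.0, -5.4]
force: [0.8, 0.6, -8.3]
grip_width: 0.0255
```

```bash
python3 - <<'E'
from cell import env
from h import *
import pickle
st(env)
c=env.read_camera("wrist");cv2.imwrite("pics/wrist3.png",c["frame"])
pickle.dump(c,open("w3.pkl","wb"))
E
```

```text
t 5.95 p [ 0.516  -0.227   0.1605] r [-1.7993e+02  1.0000e-02 -5.4400e+00] F [ 0.82  0.56 -8.28] g 0.0255
```

View pics/wrist3.png

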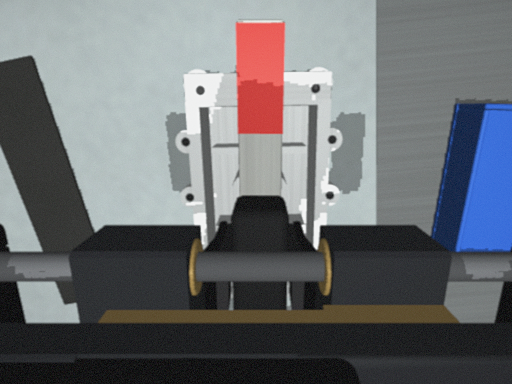

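```bash
python3 - <<'E'
from h import *
import pickle
c=pickle.load(open("w3.pkl","rb"));f=c["frame"]
cv2.imwrite("pics/w3z.png",cv2.resize(f[60:215,165:350],None,fx=4,fy=3.8,interpolation=cv2.INTER_CUBIC))
E
```

```text
(no output)
```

View pics/w3z.png

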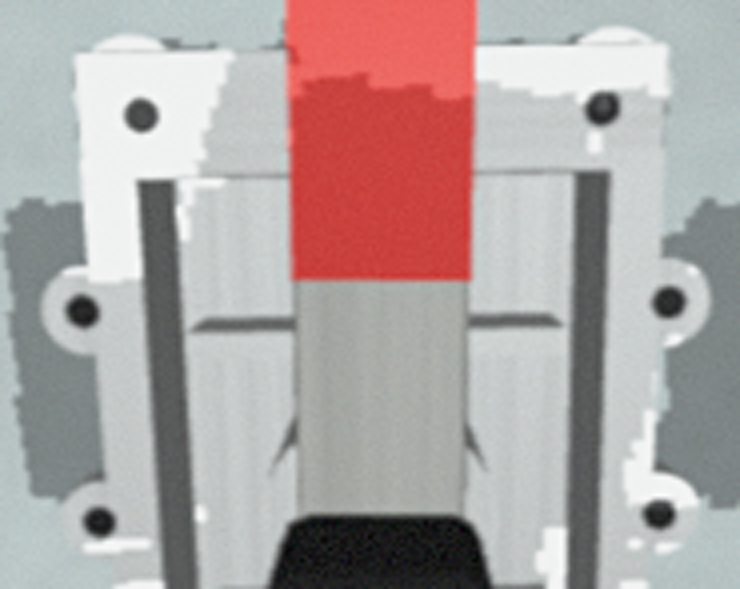

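```bash
python3 - <<'E'
from h import *
import pickle
c=pickle.load(open("w3.pkl","rb"))
P=lambda u,v,z=.0728:onplane((165+u/4-.4,60+v/3.8-.4),c,z)[:2]
for a,b in(((75,56),(668,44)),((138,182),(610,171)),((141,115),(602,107)),((82,311),(668,301)),((98,521),(659,514))):
    p,q=P(*a),P(*b);d=p-q;print(((p+q)/2).round(4),"w",np.linalg.norm(d).round(4),"yaw",np.degrees(np.arctan2(-d[0],d[1])).round(2))
# bar top edges z ~ .16-.018+.02
for a in((287,20),(476,20),(297,480),(467,480)):print(P(*a,z=.163).round(4))
E
```

```text
[ 0.6102 -0.2344] w 0.1102 yaw -4.34
[ 0.5864 -0.2326] w 0.09 yaw -4.12
[ 0.5989 -0.2334] w 0.0867 yaw -4.48
[ 0.5607 -0.2303] w 0.1149 yaw -4.44
[ 0.5154 -0.2266] w 0.1152 yaw -4.66
[ 0.6061 -0.2249]
[ 0.6039 -0.2471]
[ 0.5473 -0.2195]
[ 0.5452 -0.2415]
```

```bash
python3 - <<'E'
from cell import env
from h import *
import pickle
c=pickle.load(open("w3.pkl","rb"))
for v in(20,21,22):print(onplane((260,v),c,.1612)[:2].round(4))
print(inc(st(env),[.5155,-.2268,.100],-4.6))
E
```

```text
[ 0.6245 -0.2379]
[ 0.6241 -0.2379]
[ 0.6236 -0.2378]
t 6.0 p [ 0.516  -0.2272  0.1606] r [-179.95   -0.     -5.43] F [ 0.08  0.71 -8.18] g 0.026
(array([-0.0005, -0.0003,  0.0606]), array([-0.05, -0.  , -0.83]))
```

>>> servo_tool(increments=[[[0.0003,0,0.015,0,0,-0.8,-1],[0.0003,0,0.035,0,0,-0.8,-1],[0.0003,0,0.05,0,0,-0.8,-1],[0.0003,0,0.058,0,0,-0.8,-1],[0.0003,0,0.06,0,0,-0.8,-1],[0.0003,0,0.06,0,0,-0.8,-1],[0.0003,0,0.06,0,0,-0.8,-1]]])

```text
time_s: 6.7
tool_pos: [0.5165, -0.2294, 0.1014]
tool_rot: [180.0, -0.1, -4.8]
force: [0.6, -0.3, -8.3]
grip_width: 0.026
```

```bash
python3 - <<'E'
from cell import env
from h import *
print(inc(st(env),[.516,-.2268,.0961],-4.6))
E
```

```text
t 6.7 p [ 0.5165 -0.2294  0.1014] r [ 1.7996e+02 -9.0000e-02 -4.7800e+00] F [ 0.57 -0.26 -8.26] g 0.026
(array([-0.0008, -0.0025,  0.0053]), array([ 0.04, -0.09, -0.18]))
```

```bash
python3 - <<'E'
from cell import env
from h import *
import pickle
for i in range(3):
    c=env.read_camera("wrist");o=st(env)
    R=Ro.from_rotvec(c["rvec"].ravel());print(-R.inv().apply(c["tvec"].ravel()).round(4))
cv2.imwrite("pics/wrist4.png",c["frame"])
pickle.dump(c,open("w4.pkl","wb"))
E
```

```text
t 6.75 p [ 0.5166 -0.2294  0.1015] r [ 1.7996e+02 -1.0000e-01 -4.7900e+00] F [-0.02 -0.91 -8.11] g 0.0257
[ 0.5868 -0.2357  0.2643]
t 6.8 p [ 0.5165 -0.2294  0.1014] r [ 1.7996e+02 -9.0000e-02 -4.7900e+00] F [-0.14 -0.04 -7.97] g 0.026
[ 0.5868 -0.2357  0.2644]
t 6.85 p [ 0.5164 -0.2294  0.1014] r [ 1.7996e+02 -8.0000e-02 -4.8000e+00] F [ 0.62 -0.26 -8.85] g 0.0257
[ 0.5868 -0.2357  0.2644]
```

View pics/wrist4.png

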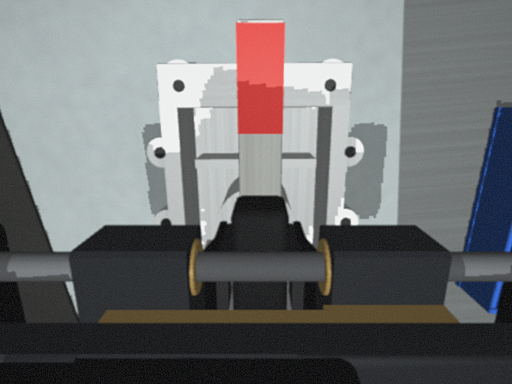

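>>> servo_tool(increments=[[[-0.0003,-0.0025,0,0,0,-0.2,-1],[-0.0003,-0.0025,0,0,0,-0.2,-1],[-0.0003,-0.0025,0.001,0,0,-0.2,-1],[-0.0003,-0.0025,0.002,0,0,-0.2,-1],[-0.0003,-0.0025,0.003,0,0,-0.2,-1],[-0.0003,-0.0025,0.003,0,0,-0.2,-1]]])

```text
time_s: 7.45
tool_pos: [0.5155, -0.2266, 0.0972]
tool_rot: [-180.0, 0.0, -4.6]
force: [0.2, -0.2, -8.4]
grip_width: 0.0257
```

```bash
python3 - <<'E'
from cell import env
from h import *
import pickle
c=env.read_camera("wrist");o=st(env)
cv2.imwrite("pics/wrist5.png",cv2.resize(c["frame"][10:140,140:370],None,fx=3,fy=3,interpolation=cv2.INTER_CUBIC))
pickle.dump(c,open("w5.pkl","wb"))
E
```

```text
t 7.5 p [ 0.5156 -0.2266  0.0974] r [-1.80e+02  2.00e-02 -4.59e+00] F [-0.28  0.26 -8.65] g 0.026
```

View pics/wrist5.png

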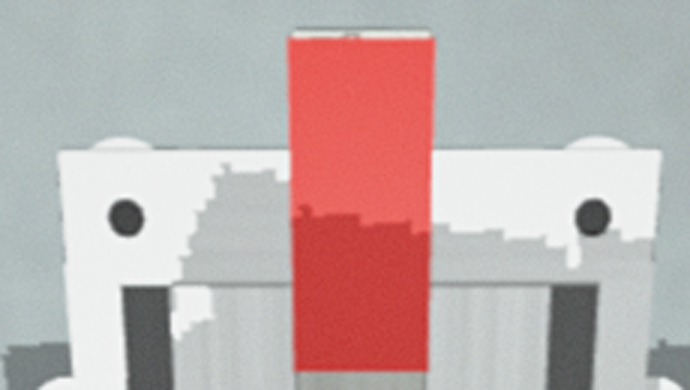

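```bash
python3 - <<'E'
from h import *
import pickle
c=pickle.load(open("w5.pkl","rb"))
P=lambda u,v,z:onplane((140+u/3-.33,10+v/3-.33),c,z)[:2]
zb=.0974-.0193+.02
a=P(361,28,zb);b=P(359.5,150,.0728);print(a,b,a-b, b-P(359.5,284,.0728), P(58,150,.0728)-P(661,150,.0728))
E
```

```text
[ 0.62452142 -0.23591016] [ 0.61042716 -0.23449042] [ 0.01409426 -0.00141973] [ 0.02359419 -0.00191554] [0.008926   0.11012312]
```

>>> servo_tool(increments=[[[0.0008,0,0.0005,0,0,0,-1],[0.0008,0,0.001,0,0,0,-1],[0.0008,0,0.0015,0,0,0,-1],[0.0008,0,0.002,0,0,0,-1]]])

```text
time_s: 7.9
tool_pos: [0.5165, -0.2267, 0.0955]
tool_rot: [180.0, 0.0, -4.6]
force: [-0.6, -0.1, -8.0]
grip_width: 0.0255
```

>>> servo_tool(increments=[[[0,0,0.0005,0,0,0,-1],[0,0,0.001,0,0,0,-1],[0,0,0.001,0,0,0,-1]]])

```text
time_s: 8.2
tool_pos: [0.5165, -0.2267, 0.0947]
tool_rot: [180.0, -0.0, -4.6]
force: [0.1, 0.7, -6.9]
grip_width: 0.0256
```

>>> servo_tool(increments=[[[0,0,0.0005,0,0,0,-1],[0,0,0.001,0,0,0,-1],[0,0,0.001,0,0,0,-1]]])

```text
time_s: 8.5
tool_pos: [0.5165, -0.2267, 0.0946]
tool_rot: [180.0, 0.0, -4.6]
force: [-4.9, 1.9, 3.0]
grip_width: 0.026
```

>>> servo_tool(increments=[[[0,0,-0.0006,0,0,0,-1],[0,0,-0.0006,0,0,0,-0.4],[0,0,-0.0006,0,0,0,-0.2],[0,0,-0.0006,0,0,0,0.2],[0,0,-0.0006,0,0,0,0.2],[0,0,-0.0006,0,0,0,0.2]]])

```text
time_s: 9.1
tool_pos: [0.5171, -0.2268, 0.0943]
tool_rot: [180.0, -0.1, -4.6]
force: [0.3, 0.1, -0.4]
grip_width: 0.0485
```

>>> servo_tool(increments=[[[0,0,-0.01,0,0,0,0.2],[0,0,-0.03,0,0,0,0.2],[0,0,-0.06,0,0,0,0.2],[0,0,-0.085,0,0,0,-0.3],[0,0,-0.09,0,0,0,-1],[0,0,-0.09,0,0,0,-1]]])

```text
time_s: 9.7
tool_pos: [0.5172, -0.227, 0.1854]
tool_rot: [179.9, -0.1, -4.6]
force: [-0.1, -0.8, -1.4]
grip_width: 0.0359
```

```bash
python3 - <<'E'
from cell import env
from h import *
import pickle
c=env.read_camera("wrist");o=st(env)
cv2.imwrite("pics/wrist6.png",c["frame"]);pickle.dump(c,open("w6.pkl","wb"))
E
```

```text
t 9.75 p [ 0.5164 -0.2267  0.184 ] r [179.98   0.    -4.59] F [-0.81  0.01 -0.37] g 0.0318
```

View pics/wrist6.png

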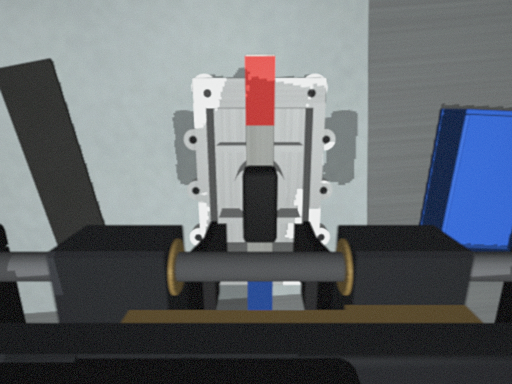

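>>> servo_tool(increments=[[[0.02,0,0,0,0,0,-1],[0.05,0,0.01,0,0,0,-1],[0.075,0,0.03,0,0,0,-1],[0.082,0,0.05,0,0,0,-1],[0.082,0,0.068,0,0,0,-1],[0.082,0,0.077,0,0,0,-1],[0.082,0,0.081,0,0,0,-1],[0.082,0,0.081,0,0,0,-1],[0.082,0,0.081,0,0,0,-1]]])

```text
time_s: 10.65
tool_pos: [0.5984, -0.2335, 0.104]
tool_rot: [180.0, -0.1, -4.6]
force: [0.1, -0.2, -0.3]
grip_width: 0.0005
```

```bash
python3 - <<'E'
from cell import env
from h import *
print(inc(st(env),[.5982,-.2335,.098],-4.6))
E
```

```text
t 10.65 p [ 0.5984 -0.2335  0.104 ] r [ 1.7996e+02 -6.0000e-02 -4.6000e+00] F [ 0.13 -0.19 -0.25] g 0.0005
(array([-0.0002, -0.    ,  0.006 ]), array([ 0.04, -0.06, -0.  ]))
```

>>> servo_tool(increments=[[[0,0,0.002,0,0,0,-1],[0,0,0.004,0,0,0,-1],[0,0,0.006,0,0,0,-1],[0,0,0.006,0,0,0,-1]]])

```text
time_s: 11.05
tool_pos: [0.5985, -0.2333, 0.0975]
tool_rot: [180.0, -0.0, -4.6]
force: [0.4, -0.6, 2.7]
grip_width: 0.0001
```

>>> servo_tool(increments=[[[0,0,0.0005,0,0,0,-1],[0,0,0.001,0,0,0,-1],[0,0,0.001,0,0,0,-1]]])

```text
time_s: 11.35
tool_pos: [0.5987, -0.2334, 0.0966]
tool_rot: [180.0, -0.1, -4.6]
force: [0.3, -0.4, 4.1]
grip_width: 0.0007
```

>>> servo_tool(increments=[[[0,0,0.0005,0,0,0,-1],[0,0,0.001,0,0,0,-1],[0,0,0.001,0,0,0,-1]]])

```text
time_s: 11.65
tool_pos: [0.599, -0.2333, 0.0956]
tool_rot: [180.0, -0.1, -4.6]
force: [2.4, -0.3, 4.8]
grip_width: 0.0006
```

>>> servo_tool(increments=[[[0,0,0.0005,0,0,0,-1],[0,0,0.0005,0,0,0,-1],[0,0,0.0005,0,0,0,-1]]])

```text
time_s: 11.95
tool_pos: [0.5991, -0.2334, 0.0954]
tool_rot: [180.0, -0.1, -4.6]
force: [1.9, 0.8, 6.2]
grip_width: 0.0009
```

>>> servo_tool(increments=[[[0,0,0.0001,0,0,0,-1],[0,0,0.0001,0,0,0,-1],[0,0,0.0001,0,0,0,-1],[0,0,0.0001,0,0,0,-1],[0,0,0.0001,0,0,0,-1],[0,0,0.0001,0,0,0,-1]]])

```text
time_s: 12.55
tool_pos: [0.5991, -0.2333, 0.0954]
tool_rot: [180.0, -0.1, -4.6]
force: [2.4, 0.2, 6.0]
grip_width: 0.0005
```

```bash
python3 - <<'E'
from cell import env
from h import *
import pickle
c=env.read_camera("side")["frame"];o=st(env)
cv2.imwrite("pics/side7.png",cv2.resize(c[210:320,180:310],None,fx=5,fy=5,interpolation=cv2.INTER_CUBIC))
E
```

```text
t 12.6 p [ 0.5991 -0.2334  0.0954] r [ 1.7997e+02 -1.1000e-01 -4.5800e+00] F [1.98 0.05 4.98] g 0.0003
```

View pics/side7.png

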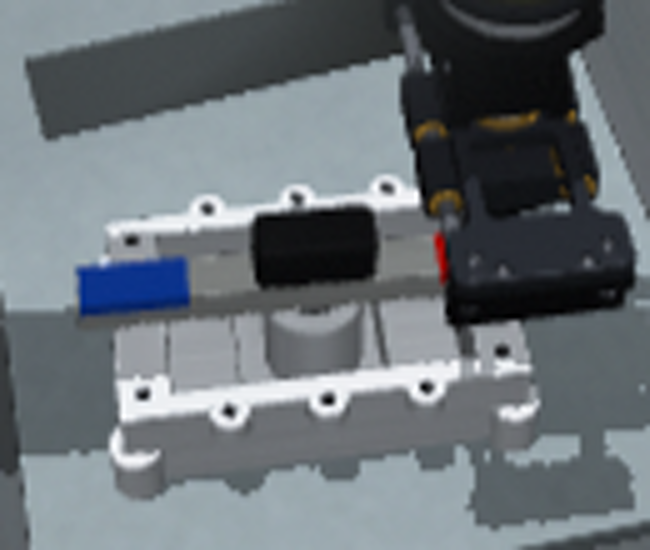

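>>> servo_tool(increments=[[[0,0,-0.001,0,0,0,-1],[0,0,-0.003,0,0,0,-1],[0,0,-0.01,0,0,0,-1],[0,0,-0.03,0,0,0,-1],[-0.015,0,-0.05,0,0,0,-1],[-0.05,0,-0.055,0,0,0,-1],[-0.095,0,-0.055,0,0,0,-1],[-0.135,0,-0.05,0,0,0,-1],[-0.16,0,-0.03,0,0,0,-1],[-0.167,0,-0.015,0,0,0,-1],[-0.167,0,-0.009,0,0,0,-1],[-0.167,0,-0.009,0,0,0,-1],[-0.167,0,-0.009,0,0,0,-1]]])

```text
time_s: 13.9
tool_pos: [0.4326, -0.2197, 0.104]
tool_rot: [-180.0, -0.0, -4.6]
force: [0.1, -0.9, 0.2]
grip_width: 0.0003
```

```bash
python3 - <<'E'
from cell import env
from h import *
print(inc(st(env),[.5328-.1,-.2201,.098],-4.6))
E
```

```text
t 13.9 p [ 0.4326 -0.2197  0.104 ] r [-1.7997e+02 -3.0000e-02 -4.5500e+00] F [ 0.1  -0.89  0.16] g 0.0003
(array([0.0002, 0.0004, 0.006 ]), array([-0.03, -0.03,  0.05]))
```

>>> servo_tool(increments=[[[0,0,0.001,0,0,0,-1],[0,0,0.002,0,0,0,-1],[0,0,0.003,0,0,0,-1],[0,0,0.004,0,0,0,-1],[0,0,0.004,0,0,0,-1]]])

```text
time_s: 14.4
tool_pos: [0.4317, -0.2198, 0.0994]
tool_rot: [-180.0, 0.0, -4.6]
force: [-0.3, 0.5, -0.5]
grip_width: 0.0003
```

>>> servo_tool(increments=[[[0,0,0.0005,0,0,0,-1],[0,0,0.001,0,0,0,-1],[0,0,0.002,0,0,0,-1],[0,0,0.002,0,0,0,-1]]])

```text
time_s: 14.8
tool_pos: [0.4318, -0.22, 0.0976]
tool_rot: [180.0, -0.0, -4.6]
force: [-0.6, 1.1, 1.2]
grip_width: 0.0004
```

>>> servo_tool(increments=[[[0,0,0.0005,0,0,0,-1],[0,0,0.001,0,0,0,-1],[0,0,0.0015,0,0,0,-1],[0,0,0.0015,0,0,0,-1]]])

```text
time_s: 15.2
tool_pos: [0.4314, -0.22, 0.096]
tool_rot: [180.0, 0.0, -4.6]
force: [-2.4, 0.4, 5.2]
grip_width: 0.0009
```

>>> servo_tool(increments=[[[0,0,0.0005,0,0,0,-1],[0,0,0.001,0,0,0,-1],[0,0,0.001,0,0,0,-1]]])

```text
time_s: 15.5
tool_pos: [0.4312, -0.22, 0.0952]
tool_rot: [180.0, 0.1, -4.6]
force: [-4.5, 1.3, 6.4]
grip_width: -0.0
```

>>> servo_tool(increments=[[[0,0,0,0,0,0,-1],[0,0,0,0,0,0,-1],[0,0,0,0,0,0,-1],[0,0,0,0,0,0,-1],[0,0,0,0,0,0,-1],[0,0,0,0,0,0,-1]]])

```text
time_s: 16.1
tool_pos: [0.4312, -0.22, 0.0952]
tool_rot: [180.0, 0.1, -4.6]
force: [-3.7, -0.2, 7.2]
grip_width: 0.0002
```

>>> servo_tool(increments=[[[0,0,-0.001,0,0,0,-1],[0,0,-0.003,0,0,0,-1],[0,0,-0.01,0,0,0,-1],[0,0,-0.03,0,0,0,-1],[0.01,0,-0.06,0,0,0,0],[0.04,0,-0.08,0,0,0,1],[0.075,0,-0.09,0,0,0,1],[0.084,0,-0.09,0,0,0,1],[0.084,0,-0.09,0,0,0,1],[0.084,0,-0.09,0,0,0,1]]])

```text
time_s: 17.1
tool_pos: [0.5144, -0.2263, 0.184]
tool_rot: [-180.0, 0.1, -4.6]
force: [-0.8, 1.2, 0.8]
grip_width: 0.0407
```

```bash
python3 - <<'E'
from cell import env
from h import *
import pickle
c=env.read_camera("wrist");o=st(env)
cv2.imwrite("pics/wrist8.png",c["frame"]);pickle.dump(c,open("w8.pkl","wb"))
E
```

```text
t 17.15 p [ 0.5141 -0.2265  0.1841] r [-1.7998e+02  1.2000e-01 -4.6100e+00] F [ 0.15 -0.46  0.53] g 0.0442
```

View pics/wrist8.png

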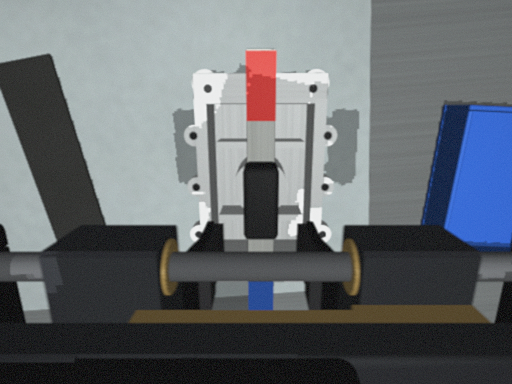

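>>> servo_tool(increments=[[[0.002,0,0.02,0,0,0,1],[0.002,0,0.05,0,0,0,1],[0.002,0,0.075,0,0,0,1],[0.002,0,0.085,0,0,0,1],[0.002,0,0.089,0,0,0,1],[0.002,0,0.089,0,0,0,1],[0.002,0,0.089,0,0,0,1]]])

```text
time_s: 17.85
tool_pos: [0.5182, -0.2271, 0.0974]
tool_rot: [179.9, -0.1, -4.6]
force: [0.6, 0.0, 0.2]
grip_width: 0.0861
```

>>> servo_tool(increments=[[[0,0,0,0,0,0,0],[0,0,0,0,0,0,-0.3],[0,0,0,0,0,0,-0.6],[0,0,0,0,0,0,-1],[0,0,0,0,0,0,-1],[0,0,0,0,0,0,-1],[0,0,0,0,0,0,-1],[0,0,0,0,0,0,-1],[0,0,0,0,0,0,-1]]], squeeze=35)

```text
time_s: 18.75
tool_pos: [0.5175, -0.2269, 0.096]
tool_rot: [180.0, 0.0, -4.6]
force: [0.9, -0.9, -0.3]
grip_width: 0.0261
```

```bash
python3 - <<'E'
from cell import env
from h import *
c=env.read_camera("side");print(onplane((302,190),c,0),onplane((306,154),c,.15))
o=st(env);print(inc(o,[.548,.236,.20],14.95))
E
```

```text
[ 7.72800530e-01  7.11215546e-02 -1.11022302e-16] [0.76687422 0.06571449 0.15      ]
t 18.8 p [ 0.5175 -0.2269  0.096 ] r [179.99   0.    -4.59] F [-0.25  0.11 -0.28] g 0.0254
(array([-0.0066, -0.4638, -0.1041]), array([ 1.000e-02,  0.000e+00, -1.954e+01]))
```

>>> servo_tool(increments=[[[0,0,-0.005,0,0,0,-1],[0,0,-0.02,0,0,0,-1],[0,0,-0.045,0,0,0,-1],[0,0,-0.075,0,0,0,-1],[0,-0.01,-0.095,0,0,0,-1],[0,-0.03,-0.104,0,0,-1,-1],[-0.001,-0.06,-0.104,0,0,-2,-1],[-0.001,-0.095,-0.104,0,0,-4,-1],[-0.002,-0.13,-0.104,0,0,-5,-1],[-0.002,-0.165,-0.104,0,0,-7,-1],[-0.003,-0.2,-0.104,0,0,-8,-1],[-0.003,-0.235,-0.104,0,0,-10,-1],[-0.004,-0.27,-0.104,0,0,-11,-1],[-0.004,-0.305,-0.104,0,0,-13,-1],[-0.005,-0.34,-0.104,0,0,-14,-1],[-0.005,-0.375,-0.104,0,0,-16,-1],[-0.006,-0.405,-0.104,0,0,-17,-1],[-0.006,-0.435,-0.104,0,0,-18.5,-1],[-0.006,-0.455,-0.104,0,0,-19.5,-1],[-0.006,-0.464,-0.104,0,0,-19.5,-1]]])

```text
time_s: 20.8
tool_pos: [0.5449, 0.2416, 0.1987]
tool_rot: [-179.8, 0.2, 15.4]
force: [-0.9, 1.9, -8.8]
grip_width: 0.0257
```

>>> servo_tool(increments=[[[0,0,0.01,0,0,0,-1],[0,0,0.025,0,0,0,-1],[0,0,0.035,0,0,0,-1],[0,0,0.04,0,0,0,-1],[0,0,0.04,0,0,0,-1],[0,0,0.04,0,0,0,-1]]])

```text
time_s: 21.4
tool_pos: [0.549, 0.2358, 0.1602]
tool_rot: [180.0, -0.0, 14.9]
force: [0.8, 0.1, -7.9]
grip_width: 0.0258
```

```bash
python3 - <<'E'
from cell import env
from h import *
import pickle
c=env.read_camera("wrist");o=st(env)
cv2.imwrite("pics/wrist9.png",c["frame"]);pickle.dump(c,open("w9.pkl","wb"))
cv2.imwrite("pics/wrist9z.png",cv2.resize(c["frame"][:220,140:380],None,fx=3.3,fy=2.7,interpolation=cv2.INTER_CUBIC))
E
```

```text
t 21.45 p [0.5491 0.2361 0.1606] r [-1.800e+02 -6.000e-02  1.487e+01] F [-0.57  0.72 -8.52] g 0.0258
```

View pics/wrist9z.png

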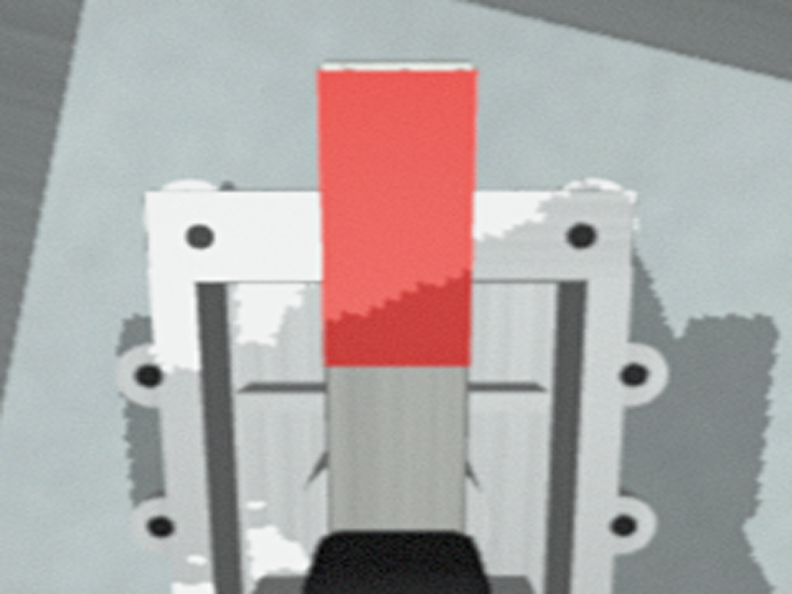

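```bash
python3 - <<'E'
from h import *
import pickle
c=pickle.load(open("w9.pkl","rb"))
P=lambda u,v,z=.0728:onplane((140+u/3.3-.35,v/2.7-.32),c,z)[:2]
for z in(.0725,.074):
  for a,b in(((146,192),(636,192)),((196,282),(588,282)),((200,236),(582,235)),((149,376),(634,375)),((161,526),(624,525))):
    p,q=P(*a,z),P(*b,z);d=p-q;print(((p+q)/2).round(4),"w",np.linalg.norm(d).round(4),"yaw",np.degrees(np.arctan2(-d[0],d[1])).round(2))
zb=.1606-.0193+.02
p,q=P(320,63,zb),P(475,63,zb);print((p+q)/2,np.linalg.norm(p-q))
p,q=P(330,520,zb),P(466,520,zb);print((p+q)/2,np.linalg.norm(p-q))
E
```

```text
[0.6413 0.2614] w 0.1101 yaw 14.82
[0.6183 0.2551] w 0.0904 yaw 14.82
[0.6303 0.2585] w 0.0869 yaw 14.99
[0.593  0.2486] w 0.1151 yaw 14.97
[0.5494 0.2368] w 0.1151 yaw 14.99
[0.6411 0.2613] w 0.1095 yaw 14.82
[0.6183 0.2551] w 0.0899 yaw 14.82
[0.6302 0.2585] w 0.0864 yaw 14.99
[0.5931 0.2486] w 0.1144 yaw 14.97
[0.5498 0.2369] w 0.1144 yaw 14.99
[0.65303707 0.26300119] 0.021687682028631236
[0.5747559  0.24218206] 0.021775764143530076
```

>>> servo_tool(increments=[[[0.0033,-0.0015,0.01,0,0,0,-1],[0.0033,-0.0015,0.03,0,0,0,-1],[0.0033,-0.0015,0.045,0,0,0,-1],[0.0033,-0.0015,0.054,0,0,0,-1],[0.0033,-0.0015,0.059,0,0,0,-1],[0.0033,-0.0015,0.059,0,0,0,-1],[0.0033,-0.0015,0.059,0,0,0,-1]]])

```text
time_s: 22.15
tool_pos: [0.5519, 0.2389, 0.1016]
tool_rot: [-180.0, -0.1, 14.9]
force: [0.4, -1.1, -7.3]
grip_width: 0.0256
```

```bash
python3 - <<'E'
from cell import env
from h import *
import pickle
c=env.read_camera("wrist");o=st(env);print(inc(o,[.5519,.2384,.1],14.95))
cv2.imwrite("pics/wrist10.png",cv2.resize(c["frame"][10:140,140:370],None,fx=3,fy=3,interpolation=cv2.INTER_CUBIC))
pickle.dump(c,open("w10.pkl","wb"))
E
```

```text
t 22.2 p [0.552  0.2389 0.1018] r [-1.7999e+02 -8.0000e-02  1.4910e+01] F [ 0.12  0.08 -9.33] g 0.0258
(array([-0.0002,  0.0004,  0.0018]), array([-0.01, -0.08, -0.04]))
```

View pics/wrist10.png

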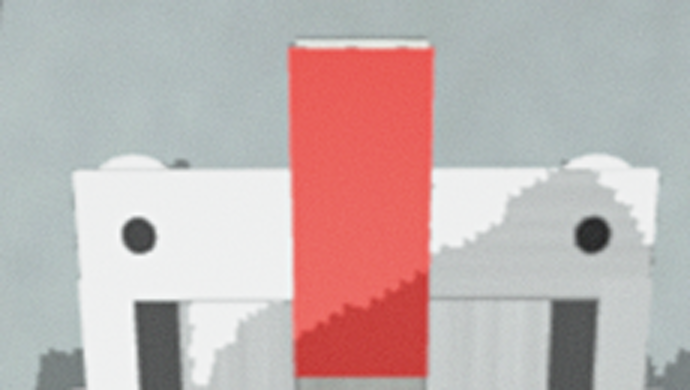

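```bash
python3 - <<'E'
from h import *
import pickle
c=pickle.load(open("w10.pkl","rb"))
P=lambda u,v,z:onplane((140+u/3-.33,10+v/3-.33),c,z)[:2]
zb=.1018-.0193+.02
a=P(361.5,39,zb);b=P(365,170,.0727);d=a-b;t=np.radians(14.95)
print(d, "along",d@[np.cos(t),np.sin(t)],"lat",d@[-np.sin(t),np.cos(t)])
E
```

```text
[0.01482823 0.00463386] along 0.015521740303304768 lat 0.0006516836266212151
```

>>> servo_tool(increments=[[[-0.0005,0.0006,0.001,0,0,0,-1],[-0.0005,0.0006,0.002,0,0,0,-1],[-0.0005,0.0006,0.003,0,0,0,-1],[-0.0005,0.0006,0.004,0,0,0,-1],[-0.0005,0.0006,0.005,0,0,0,-1],[-0.0005,0.0006,0.005,0,0,0,-1]]])

```text
time_s: 22.8
tool_pos: [0.551, 0.2378, 0.0958]
tool_rot: [180.0, 0.0, 14.9]
force: [-0.8, -0.5, -9.0]
grip_width: 0.0257
```

>>> servo_tool(increments=[[[0,0,0.0005,0,0,0,-1],[0,0,0.001,0,0,0,-1],[0,0,0.0015,0,0,0,-1],[0,0,0.0015,0,0,0,-1]]])

```text
time_s: 23.2
tool_pos: [0.5511, 0.2378, 0.0944]
tool_rot: [180.0, 0.0, 14.9]
force: [0.5, -0.5, -8.4]
grip_width: 0.0259
```

>>> servo_tool(increments=[[[0,0,0.0005,0,0,0,-1],[0,0,0.001,0,0,0,-1],[0,0,0.001,0,0,0,-1]]])

```text
time_s: 23.5
tool_pos: [0.551, 0.2378, 0.0934]
tool_rot: [180.0, 0.0, 14.9]
force: [0.0, -0.0, -9.0]
grip_width: 0.0259
```

>>> servo_tool(increments=[[[0,0,0.0005,0,0,0,-1],[0,0,0.0005,0,0,0,-1],[0,0,0.0005,0,0,0,-1]]])

```text
time_s: 23.8
tool_pos: [0.5512, 0.2378, 0.0931]
tool_rot: [180.0, -0.0, 14.9]
force: [0.1, 0.3, -7.3]
grip_width: 0.0262
```

>>> servo_tool(increments=[[[0,0,0.0005,0,0,0,-1],[0,0,0.0005,0,0,0,-1],[0,0,0.0005,0,0,0,-1]]])

```text
time_s: 24.1
tool_pos: [0.5512, 0.2378, 0.0931]
tool_rot: [180.0, -0.0, 14.9]
force: [-3.0, -0.5, -1.9]
grip_width: 0.0257
```

>>> servo_tool(increments=[[[0,0,0.0005,0,0,0,-1],[0,0,0.0005,0,0,0,-1],[0,0,0.0005,0,0,0,-1]]])

```text
time_s: 24.4
tool_pos: [0.5511, 0.2379, 0.093]
tool_rot: [180.0, -0.0, 14.9]
force: [-3.6, -2.4, 4.4]
grip_width: 0.0259
```

>>> servo_tool(increments=[[[0,0,-0.0004,0,0,0,-1],[0,0,-0.0004,0,0,0,-0.4],[0,0,-0.0004,0,0,0,-0.2],[0,0,-0.0004,0,0,0,0.2],[0,0,-0.0004,0,0,0,0.2],[0,0,-0.0004,0,0,0,0.2]]])

```text
time_s: 25.0
tool_pos: [0.5515, 0.2381, 0.0924]
tool_rot: [-180.0, -0.0, 14.9]
force: [-0.6, 0.9, 0.0]
grip_width: 0.0479
```

>>> servo_tool(increments=[[[0,0,-0.01,0,0,0,0.2],[0,0,-0.03,0,0,0,0.2],[0,0,-0.06,0,0,0,0.2],[0,0,-0.085,0,0,0,-0.3],[0,0,-0.09,0,0,0,-1],[0,0,-0.09,0,0,0,-1],[0,0,-0.09,0,0,0,-1]]])

```text
time_s: 25.7
tool_pos: [0.5507, 0.2374, 0.1814]
tool_rot: [180.0, 0.1, 14.9]
force: [-0.2, -0.4, -1.3]
grip_width: 0.028
```

```bash
python3 - <<'E'
from cell import env
from h import *
import pickle
c=env.read_camera("wrist");o=st(env)
t=np.radians(14.95);C=np.array([.5492,.2367])
print(inc(o,[*(C+.083*np.array([np.cos(t),np.sin(t)])),.100],14.95))
cv2.imwrite("pics/wrist11.png",cv2.resize(c["frame"][30:330,150:370],None,fx=2.6,fy=2,interpolation=cv2.INTER_CUBIC));pickle.dump(c,open("w11.pkl","wb"))
E
```

```text
t 25.75 p [0.5504 0.2373 0.1811] r [1.7998e+02 1.2000e-01 1.4910e+01] F [-0.18 -0.21 -0.41] g 0.0238
(array([0.0818, 0.0002, 0.0809]), array([ 0.02,  0.12, -0.04]))
```

View pics/wrist11.png

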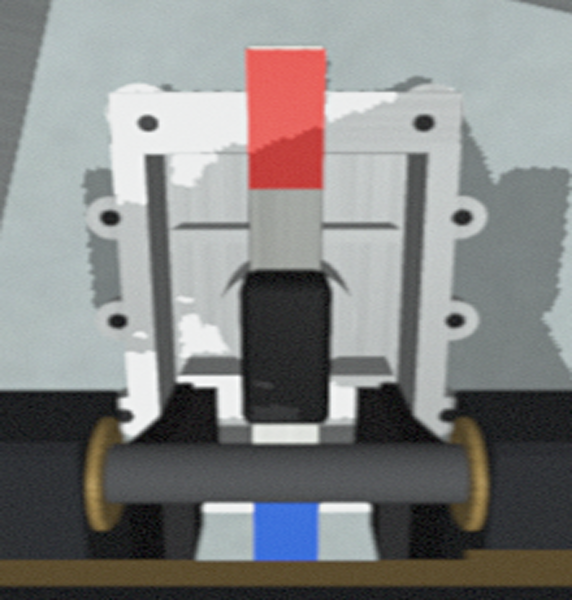

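>>> servo_tool(increments=[[[0.02,0,0,0,0,0,-1],[0.05,0,0.01,0,0,0,-1],[0.075,0,0.03,0,0,0,-1],[0.082,0,0.05,0,0,0,-1],[0.082,0,0.068,0,0,0,-1],[0.082,0,0.077,0,0,0,-1],[0.082,0,0.081,0,0,0,-1],[0.082,0,0.081,0,0,0,-1],[0.082,0,0.081,0,0,0,-1]]])

```text
time_s: 26.65
tool_pos: [0.6305, 0.2591, 0.1026]
tool_rot: [180.0, -0.1, 14.9]
force: [0.0, 0.8, 0.7]
grip_width: 0.0004
```

>>> servo_tool(increments=[[[0,0,0.001,0,0,0,-1],[0,0,0.002,0,0,0,-1],[0,0,0.003,0,0,0,-1],[0,0,0.004,0,0,0,-1],[0,0,0.004,0,0,0,-1]]])

```text
time_s: 27.15
tool_pos: [0.6302, 0.2589, 0.0972]
tool_rot: [180.0, 0.0, 14.9]
force: [0.0, 0.3, 0.2]
grip_width: 0.0007
```

>>> servo_tool(increments=[[[0,0,0.0005,0,0,0,-1],[0,0,0.001,0,0,0,-1],[0,0,0.0015,0,0,0,-1],[0,0,0.0015,0,0,0,-1]]])

```text
time_s: 27.55
tool_pos: [0.6303, 0.2589, 0.0958]
tool_rot: [180.0, 0.0, 14.9]
force: [0.2, -0.5, -1.0]
grip_width: 0.0006
```

>>> servo_tool(increments=[[[0,0,0.0005,0,0,0,-1],[0,0,0.0005,0,0,0,-1],[0,0,0.0005,0,0,0,-1]]])

```text
time_s: 27.85
tool_pos: [0.6304, 0.2589, 0.0954]
tool_rot: [180.0, 0.0, 14.9]
force: [0.0, 0.1, -0.7]
grip_width: 0.0009
```

>>> servo_tool(increments=[[[-0.001,0.0005,0.0005,0,0,0,-1],[-0.001,0.0005,0.001,0,0,0,-1],[-0.001,0.0005,0.0015,0,0,0,-1],[-0.001,0.0005,0.0015,0,0,0,-1]]])

```text
time_s: 28.25
tool_pos: [0.6294, 0.2581, 0.0947]
tool_rot: [180.0, 0.0, 14.9]
force: [-2.5, -1.4, 5.2]
grip_width: 0.0001
```

>>> servo_tool(increments=[[[0,0,0.0005,0,0,0,-1],[0,0,0.0005,0,0,0,-1],[0,0,0.0005,0,0,0,-1]]])

```text
time_s: 28.55
tool_pos: [0.6295, 0.2581, 0.0947]
tool_rot: [180.0, -0.0, 14.9]
force: [-3.0, -1.6, 7.8]
grip_width: 0.0005
```

>>> servo_tool(increments=[[[0,0,0.0005,0,0,0,-1],[0,0,0.0005,0,0,0,-1],[0,0,0.0005,0,0,0,-1]]])

```text
time_s: 28.85
tool_pos: [0.6294, 0.2582, 0.0947]
tool_rot: [180.0, -0.0, 14.9]
force: [-3.4, -2.3, 10.0]
grip_width: 0.0004
```

>>> servo_tool(increments=[[[0,0,-0.0005,0,0,0,-1],[0,0,-0.0005,0,0,0,-1],[0,0,-0.0005,0,0,0,-1],[0,0,-0.0005,0,0,0,-1],[0,0,-0.0005,0,0,0,-1],[0,0,-0.0005,0,0,0,-1],[0,0,-0.0005,0,0,0,-1],[0,0,-0.0005,0,0,0,-1]]])

```text
time_s: 29.65
tool_pos: [0.6294, 0.2581, 0.0947]
tool_rot: [180.0, -0.0, 14.9]
force: [-3.4, -2.0, 7.0]
grip_width: 0.0001
```

```bash
python3 - <<'E'
from cell import env
from h import *
c=env.read_camera("scene")["frame"];st(env)
cv2.imwrite("pics/scene12.png",cv2.resize(c[190:270,260:360],None,fx=6,fy=6,interpolation=cv2.INTER_CUBIC))
E
```

```text
t 29.7 p [0.6294 0.2581 0.0947] r [ 1.7996e+02 -1.0000e-02  1.4910e+01] F [-3.04 -1.42  6.75] g 0.0001
```

View pics/scene12.png

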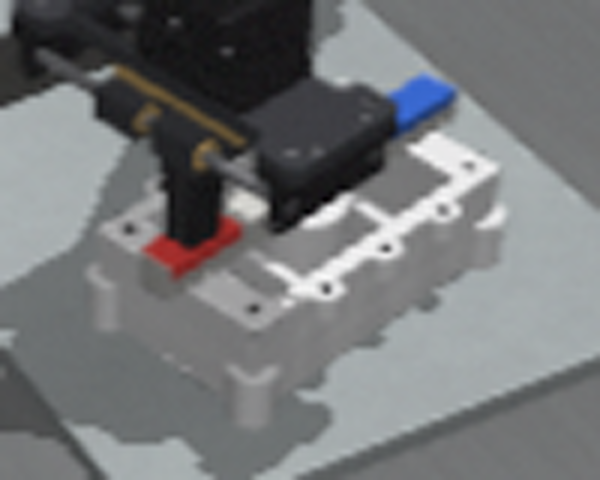

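>>> servo_tool(increments=[[[0,0,-0.002,0,0,0,-1],[0,0,-0.006,0,0,0,-1],[0,0,-0.015,0,0,0,-1],[0,0,-0.035,0,0,0,-1],[-0.015,0,-0.055,0,0,0,-1],[-0.05,0,-0.06,0,0,0,-1],[-0.095,0,-0.06,0,0,0,-1],[-0.135,0,-0.05,0,0,0,-1],[-0.16,0,-0.03,0,0,0,-1],[-0.166,0,-0.015,0,0,0,-1],[-0.166,0,-0.008,0,0,0,-1],[-0.166,0,-0.008,0,0,0,-1],[-0.166,0,-0.008,0,0,0,-1]]])

```text
time_s: 31.0
tool_pos: [0.4702, 0.2161, 0.1022]
tool_rot: [-179.9, -0.1, 14.9]
force: [0.5, -0.4, 1.0]
grip_width: 0.0002
```

```bash
python3 - <<'E'
from cell import env
from h import *
print(inc(st(env),[.4690,.2153,.0955],14.95))
E
```

```text
t 31.0 p [0.4702 0.2161 0.1022] r [-1.7994e+02 -7.0000e-02  1.4910e+01] F [ 0.55 -0.38  0.97] g 0.0002
(array([-0.0014,  0.0005,  0.0067]), array([-0.06, -0.07, -0.04]))
```

>>> servo_tool(increments=[[[-0.0012,0.0005,0.001,0,0,0,-1],[-0.0012,0.0005,0.002,0,0,0,-1],[-0.0012,0.0005,0.003,0,0,0,-1],[-0.0012,0.0005,0.004,0,0,0,-1],[-0.0012,0.0005,0.0045,0,0,0,-1],[-0.0012,0.0005,0.0045,0,0,0,-1]]])

```text
time_s: 31.6
tool_pos: [0.468, 0.2147, 0.0968]
tool_rot: [180.0, 0.0, 14.9]
force: [0.1, -0.1, -0.1]
grip_width: 0.0006
```

>>> servo_tool(increments=[[[0,0,0.0005,0,0,0,-1],[0,0,0.001,0,0,0,-1],[0,0,0.0015,0,0,0,-1],[0,0,0.0015,0,0,0,-1]]])

```text
time_s: 32.0
tool_pos: [0.468, 0.2146, 0.0953]
tool_rot: [180.0, 0.0, 14.9]
force: [-0.1, -0.5, -0.9]
grip_width: 0.0001
```

>>> servo_tool(increments=[[[0,0,0.0005,0,0,0,-1],[0,0,0.001,0,0,0,-1],[0,0,0.001,0,0,0,-1]]])

```text
time_s: 32.3
tool_pos: [0.4681, 0.2147, 0.0947]
tool_rot: [180.0, 0.0, 14.9]
force: [-0.6, -0.3, 3.7]
grip_width: 0.0003
```

>>> servo_tool(increments=[[[0,0,0.0004,0,0,0,-1],[0,0,0.0008,0,0,0,-1],[0,0,0.0008,0,0,0,-1]]])

```text
time_s: 32.6
tool_pos: [0.4681, 0.2147, 0.0946]
tool_rot: [179.9, 0.0, 14.9]
force: [-3.5, -1.7, 10.2]
grip_width: 0.0005
```

>>> servo_tool(increments=[[[0,0,0,0,0,0,-1],[0,0,0,0,0,0,-1],[0,0,0,0,0,0,-1],[0,0,0,0,0,0,-1],[0,0,0,0,0,0,-1],[0,0,0,0,0,0,-1],[0,0,0,0,0,0,-1]]])

```text
time_s: 33.3
tool_pos: [0.4681, 0.2147, 0.0947]
tool_rot: [179.9, 0.0, 14.9]
force: [-2.9, -2.0, 10.4]
grip_width: -0.0
```

>>> servo_tool(increments=[[[0,0,-0.0005,0,0,0,-1],[0,0,-0.0005,0,0,0,-1],[0,0,-0.0005,0,0,0,-1],[0,0,-0.0005,0,0,0,-1],[0,0,-0.0005,0,0,0,-1],[0,0,-0.0005,0,0,0,-1],[0,0,-0.0005,0,0,0,-1],[0,0,-0.0005,0,0,0,-1]]])

```text
time_s: 34.1
tool_pos: [0.4681, 0.2147, 0.0947]
tool_rot: [180.0, 0.0, 14.9]
force: [-1.1, -1.0, 6.3]
grip_width: 0.0003
```

>>> servo_tool(increments=[[[0,0,-0.002,0,0,0,-1],[0,0,-0.006,0,0,0,-1],[0,0,-0.015,0,0,0,-1],[0,0,-0.035,0,0,0,-1],[0,0,-0.065,0,0,0,-1],[0.04,0,-0.095,0,0,0,-1],[0.07,0,-0.11,0,0,0,-1],[0.08,0,-0.12,0,0,0,-1],[0.08,0,-0.12,0,0,0,-1],[0.08,0,-0.12,0,0,0,-1]]])

```text
time_s: 35.1
tool_pos: [0.5447, 0.2354, 0.2139]
tool_rot: [-180.0, 0.1, 14.9]
force: [-0.4, -0.2, -0.7]
grip_width: 0.0003
```

```bash
python3 - <<'E'
from cell import env
from h import *
import pickle
c=env.read_camera("wrist");st(env)
cv2.imwrite("pics/wrist13.png",cv2.resize(c["frame"][30:330,150:370],None,fx=2.6,fy=2,interpolation=cv2.INTER_CUBIC))
pickle.dump(c,open("w13.pkl","wb"))
cv2.imwrite("pics/side13.png",env.read_camera("side")["frame"])
E
```

```text
t 35.15 p [0.5442 0.2352 0.2135] r [1.7998e+02 8.0000e-02 1.4960e+01] F [-0.05  0.05 -0.09] g 0.0005
```

View pics/wrist13.png

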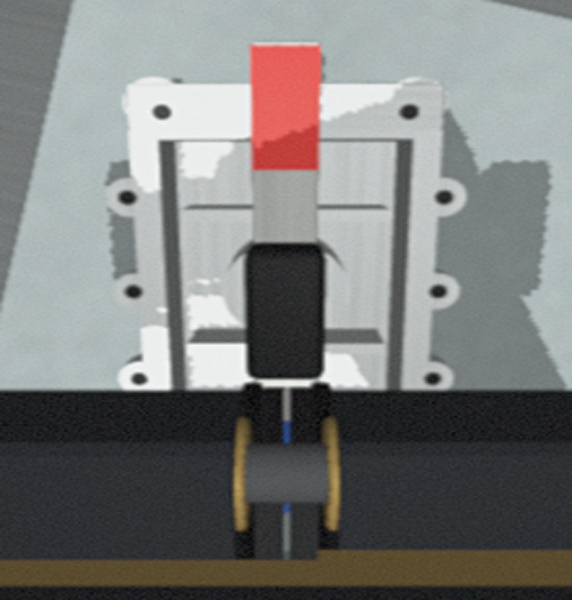

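View pics/side13.png

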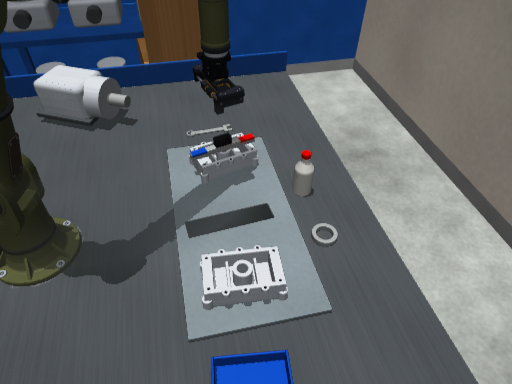

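```bash
python3 - <<'E'
from h import *
import pickle
c=pickle.load(open("w13.pkl","rb"))
P=lambda u,v,z:onplane((150+u/2.6-.3,30+v/2-.25),c,z)[:2]
t=np.radians(14.95);X=np.array([np.cos(t),np.sin(t)]);Y=np.array([-X[1],X[0]])
a=(P(250,43,.0927)+P(321,43,.0927))/2;b=(P(127,85,.0727)+P(443,84,.0727))/2;d=a-b;print("overhang",d@X,"lat",d@Y)
p=(P(253,240,.0927)+P(318,240,.0927))/2;print("yaw",np.degrees(np.arctan2(*(a-p)[::-1])))
E
```

```text
overhang 0.014234276049209224 lat -0.0002453059504175697
yaw 14.897334087181836
```

Overhang is 14.2 mm (15 mm is ideal), the lateral offset 0.2 mm and the yaw is aligned, so the bar is centred and the tool is clear of it. Handing in.

```bash
python3 - <<'E'
from cell import env
print(env.sign_off())
E
```

```text
the job is handed in; nothing more can be done
None
```

The left cover is the sound one, and the straightedge is lying centred on it; I handed the job in at about 35 s.

- **Right cover (tested first):** it is unsound. The red end gave way at about 3 to 5 N, sank about 2.5 mm, then went firm at 5 to 6 N. The blue end also gave way, by about 2 mm, and was then held at about 7 N.
- **Left cover:** it is firm. Both ends met the tool at the same height (0.0947 m) and did not sink. I held the red end at about 7 N and the blue end at about 6.3 N, each for over half a second.
- **Final position:** the last wrist picture puts the bar within about 1 mm of centre along the cover, 0.2 mm across it, and aligned within 0.1°. The gripper was clear above the bar, and in the last side picture the mat, bottle, ring and wrench look undisturbed; the tray is only partly in view.

**Outside the 5 to 10 N range:** on the left cover the press reached 10.0 N on the red end, and about 10.4 N for roughly 0.7 s on the blue end, before I eased back to the hold forces above. The right cover's red press read 5.0 N at the end of its hold, at the bottom of the range.

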